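# Stopper the sample vials and close their carton

### The arm

A 6-joint arm with a two-finger parallel gripper is mounted at the origin on the work surface. World frame = base frame: x ahead of the robot, y to its left, z up, the work surface at z = 0. Lengths are in m, angles in rad, forces in N, time in s.
With the tool pointing down it reaches from about 0.35 to 0.8 m from the base axis. Payload 7.3 kg.
Tool frame: the origin (TCP) lies between the finger pads; the fingertips stand 25 mm ahead of it and the grasp point (between the pads) lies 6 mm ahead of it (r.tip_extent is the distance from the TCP to the fingertips, in m); z points along the fingers, y is the line along which they close (so a half turn about z gives the same grasp; the last joint's range is limited). The gripper opens to 85 mm and grips with 20 to 120 N. Pads are 22 mm wide; open, the fingers measure 114 mm over their backs; the gripper's body (76 mm by 85 mm) begins 54 mm behind the grasp point. The pads swing forward as they close: fully open they stand 13 mm farther back than shut.
Start: joints at [-0.146, 0.342, 1.524, -0, 1.275, -0.146], TCP at [0.525, 0, 0.256] pointing down, gripper open.
Joint ranges: [-2.53, 2.53], [-0.77, 2.02], [0.04, 2.7], [-1, 4.14], [0.28, 2.66], [-3.11, 3.11]. Speed limits (rad/s): [2.57, 2.57, 3.14, 3.14, 3.14, 3.14].

### API

Orientations are given as a unit quaternion [x, y, z, w].
In Python, from workcell import r, command_gripper, optics gives the robot as it stands. The module is installed in compiled form; this text tells all that it offers. Calls block until the motion is done:
- r.reach(position, orientation): joint-space move of the TCP to a pose.
- r.move_straight(position, orientation=None, speed=0.15, max_force=None): straight line of the TCP; orientation=None keeps the orientation; speed is the mean speed in m/s. With max_force (N) it stops when the force on the tool has changed by that much, and returns True; else False.
- r.movej(angles): joint-space move.
- command_gripper(opening, force=None): finger opening in m; force is the grip in N (None keeps the last); returns when the fingers have stopped.
- r.hold(seconds).
- r.solve_ik(position, orientation): joint angles nearest the present ones, or None.
- r.read_state(): the state.
- optics.get_image(name): name is "scene" or "side" or "wrist"; returns (picture, depth): 420x560x3 uint8, red, green, blue; 420x560 float32, m along the optical axis (not along the pixel's ray), 0 where there is no reading.
- optics.camera_model(name): a dict with "K" (3x3 intrinsics, pixels), "R" (3x3) and "t" (3): a world point X has camera coordinates R X + t; the wrist camera has in their place "tool_from_camera" (4x4, takes a point from camera to tool coordinates, whose origin is the TCP and whose axes are the flange's). Camera axes: x right, y down, z forward; pixel columns grow to the right and rows downward; lengths in m; the calibration is good to about 2 mm. A picture is of the moment at which its call begins: read the wrist's pose just before it. camera_model takes no time and is no camera call.
A pose or a line that the arm cannot do raises r.PlanningError and nothing moves.
- r.finish_job(): hands the job in; it is judged then, once.
The state is a dict: "time_s": time; "joint_positions": joint angles; "dq": joint speeds; "tau": joint torques, N m; "eef_pos": TCP position; "eef_rot": TCP orientation; "contact_force": force on the tool from outside, world axes, zero at the start; "torque": the same for the moment, N m; "grip_width": finger opening in m; "grip_force": force on a finger pad.
Only numpy, scipy, OpenCV 4.12 (cv2) and the standard library are available. Lean on these libraries where they do the work, as an engineer would, in place of code of your own. Each camera call takes 0.05 s, during which the arm holds its last target. There are 200 camera calls.

### The job

Get the open sample carton ready to go: in its row of four glass vials two rubber stoppers stand up out of their necks, so gently press these fully home; the back flap leans over the row and opens no wider, so reach in under it at a slant. Then fold the short front flap down flat, and last fold the long back flap down over it and press it flush. Leave everything else in the carton and on the bench where it is.

Things in the scene. Friction and masses are not known exactly. Their poses are not given: they have to be found in the camera images.
- carton: cardboard carton, 230 (x) x 160 (y), walls 5 thick, rim 96 above the bench, fixed on a stand 270 x 200. Origin: underside centre, on the bench; x along the flap hinges, y from front to back wall, z up. Foam inside, top at 55, holds four vials in a row at y = +32 (x = -66, -22, 22, 66). Behind it (y 81 to 111, x = +-95) two posts 112 high with thin rests up to 170
- back_flap (a joint): long outer flap of plain cardboard, 222 x 135 x 4, hinged along the back rim. Angle in rad: 0 = folded down flat over the carton, grows as it opens; the rests behind it stop it at 1.13, where it leans over the row of vials. Its stiff crease holds it where it is left; about 2 N at the free edge folds it.
- back_hinge (a point): middle of the back flap's hinge line, 77.5 behind the carton's centre and 100 above the bench; axes as the carton's
- front_flap (a joint): short inner flap of plain cardboard, 222 x 55 x 3, hinged along the front rim. Angle in rad: 0 = folded down flat, 1.57 = upright, larger = leaning outward (at most 2.0). Stays where it is left; about 2 N at the free edge folds it.
- front_hinge (a point): middle of the front flap's hinge line, 77.5 in front of the carton's centre and 96 above the bench; axes as the carton's
- top1 (a point): centre of the top face of the dark rubber stopper of vial 1 (head 22 diameter, 10 high); 94 above the bench when home. Which vial stands at which place in the row varies
- stopper1 (a joint): how far this stopper stands out of its vial, in m: 0 = fully home, up to 0.012; slides straight down at about 7 N and stays where it is left
- vial1: clear glass vial, 25 diameter, held in the foam insert; origin: its centre at the foam's top; the glass ends 29 above that. It cracks at 60 N
- top2 (a point): centre of the top face of the dark rubber stopper of vial 2 (head 22 diameter, 10 high); 94 above the bench when home. Which vial stands at which place in the row varies
- stopper2 (a joint): how far this stopper stands out of its vial, in m: 0 = fully home, up to 0.012; slides straight down at about 7 N and stays where it is left
- vial2: clear glass vial, 25 diameter, held in the foam insert; origin: its centre at the foam's top; the glass ends 29 above that. It cracks at 60 N
- top3 (a point): centre of the top face of the dark rubber stopper of vial 3 (head 22 diameter, 10 high); 94 above the bench when home. Which vial stands at which place in the row varies
- stopper3 (a joint): how far this stopper stands out of its vial, in m: 0 = fully home, up to 0.012; slides straight down at about 7 N and stays where it is left
- vial3: clear glass vial, 25 diameter, held in the foam insert; origin: its centre at the foam's top; the glass ends 29 above that. It cracks at 60 N
- top4 (a point): centre of the top face of the dark rubber stopper of vial 4 (head 22 diameter, 10 high); 94 above the bench when home. Which vial stands at which place in the row varies
- stopper4 (a joint): how far this stopper stands out of its vial, in m: 0 = fully home, up to 0.012; slides straight down at about 7 N and stays where it is left
- vial4: clear glass vial, 25 diameter, held in the foam insert; origin: its centre at the foam's top; the glass ends 29 above that. It cracks at 60 N
- logger: white data logger 60 x 40 x 14 lying loose on the foam; origin under its centre; leave alone
- jar: short amber jar, 38 diameter, 32 high, loose on the foam; origin under its centre; leave alone
- jar2: another short amber jar, as the first; leave alone
- amber_bottle: amber bottle, 56 diameter, 115 high, standing on the bench at the carton's +x end; leave alone
- beaker: glass beaker, 70 diameter, 85 high, on the bench; leave alone
- spatula: steel spatula 180 long lying on the bench; leave alone
- marker: black marker pen, 16 diameter, about 120 long, lying on the bench; leave alone

How it is judged:
By the outcome, as a careful person would: the job done as asked, in the order asked, and still so for the second after the job is handed in, with the robot touching nothing.
It also fails if it takes over 50 s, if anything falls off the work surface, if the arm or the gripper's body presses on something with over 40 N, if the wrist force passes 120 N, or if a joint passes its speed limit or range.

## Working session

There is one attempt and no reset: what is moved stays moved. The work goes in short steps, each a Python script; the robot and the scene stay as the last script left them, time stands still between calls to the robot, and variables do not carry over. Pictures are saved under pics/ and viewed, at most 10 in all, crops included, and the job is handed in when it is done.

```bash
mkdir -p pics; ls; python3 - <<'E'
from workcell import r, optics
import numpy as np, cv2
for n in ("scene","side"):
    im,d=optics.get_image(n); np.savez(f"pics/{n}0.npz",im=im,d=d)
    m=optics.camera_model(n); print(n,m["K"].tolist(),np.round(m["R"],3).tolist(),np.round(m["t"],3).tolist())
    cv2.imwrite(f"pics/{n}0.png",im[:,:,::-1])
s=r.read_state(); print(s["time_s"],s["eef_pos"],s["eef_rot"],s["contact_force"]); print(optics.camera_model("wrist"))
E
```

```text
pics
scene [[442.0865595433043, 0.0, 278.8370409573907], [0.0, 442.0865595433043, 207.49705576586325], [0.0, 0.0, 1.0]] [[0.245, 0.97, -0.002], [0.841, -0.214, -0.497], [-0.482, 0.12, -0.868]] [-0.13, -0.425, 1.365]
side [[509.4900955109848, 0.0, 278.0887695823796], [0.0, 509.4900955109848, 211.8708178702276], [0.0, 0.0, 1.0]] [[0.526, 0.85, -0.01], [0.643, -0.406, -0.65], [-0.557, 0.336, -0.76]] [-0.285, -0.285, 1.439]
0.1 [5.24671917e-01 7.40535183e-05 2.55698012e-01] [ 7.07117267e-01  7.07095948e-01 -4.25145411e-04 -5.56234325e-04] [ 0.51693705 -1.01233848 -0.67509431]
{'K': array([[310.95189702,   0.        , 281.21784089],
       [  0.        , 310.95189702, 209.22479205],
       [  0.        ,   0.        ,   1.        ]]), 'tool_from_camera': array([[-1.29160935e-03, -9.64809323e-01, -2.62947337e-01,
         6.54725689e-02],
       [ 9.99998764e-01, -1.48190147e-03,  5.25369808e-04,
        -6.19934309e-06],
       [-8.96543733e-04, -2.62946333e-01,  9.64810045e-01,
        -1.17837642e-01],
       [ 0.00000000e+00,  0.00000000e+00,  0.00000000e+00,
         1.00000000e+00]])}
```

View pics/scene0.png

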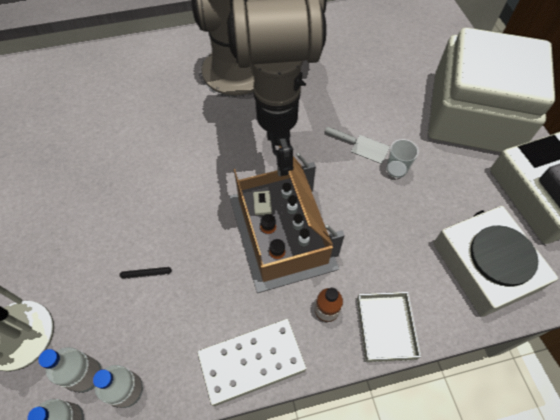

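View pics/side0.png

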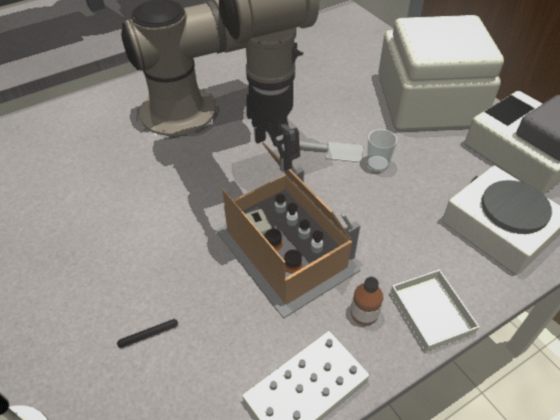

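```bash
cat > h.py <<'E'
import numpy as np, cv2
from scipy.spatial.transform import Rotation as Rot
from workcell import r, command_gripper, optics
def cloud(n):
    if n=="wrist": s=r.read_state()
    im,d=optics.get_image(n); m=optics.camera_model(n); K=m["K"]
    v,u=np.mgrid[:420,:560]
    P=np.stack([(u-K[0,2])/K[0,0]*d,(v-K[1,2])/K[1,1]*d,d],-1)
    if n=="wrist":
        T=m["tool_from_camera"]; P=P@T[:3,:3].T+T[:3,3]
        P=Rot.from_quat(s["eef_rot"]).apply(P.reshape(-1,3)).reshape(P.shape)+s["eef_pos"]
    else: P=(P-m["t"])@m["R"]
    P[d==0]=np.nan
    return im,P
E
python3 - <<'E'
from h import *
out=[]
for n in("scene","side","wrist"):
    im,P=cloud(n); np.savez(f"pics/{n}.npz",im=im,P=P)
    # ortho map x 0.42..0.82 -> rows , y -0.2..0.2 cols ; 1mm
    O=np.zeros((400,400,3),np.uint8); Z=np.full((400,400),-1.)
    q=P.reshape(-1,3); c=im.reshape(-1,3); ok=np.isfinite(q[:,0])&(q[:,2]>0.02)&(q[:,2]<0.24); q=q[ok];c=c[ok]
    i=((q[:,0]-.4)*1000).astype(int); j=((q[:,1]+.2)*1000).astype(int)
    ok=(i>=0)&(i<400)&(j>=0)&(j<400); i,j,q,c=i[ok],j[ok],q[ok],c[ok]
    o=np.argsort(q[:,2]); O[i[o],j[o]]=cv2.applyColorMap((q[o,2:]/.24*255).clip(0,255).astype(np.uint8),cv2.COLORMAP_JET)[:,0]
    out.append(O)
im=np.load("pics/wrist.npz")["im"][:,:,::-1]
sc=np.load("pics/scene.npz")["im"][150:300,220:360,::-1]
can=np.zeros((600,800,3),np.uint8)
can[:300,:400]=cv2.resize(im,(400,300)); can[:300,400:680]=cv2.resize(sc,(280,300))
for k,O in enumerate(out[:2]): can[300:600,400*k:400*k+300]=O[50:350,50:350]
cv2.imwrite("pics/a.png",can)
E
```

```text
(no output)
```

View pics/a.png

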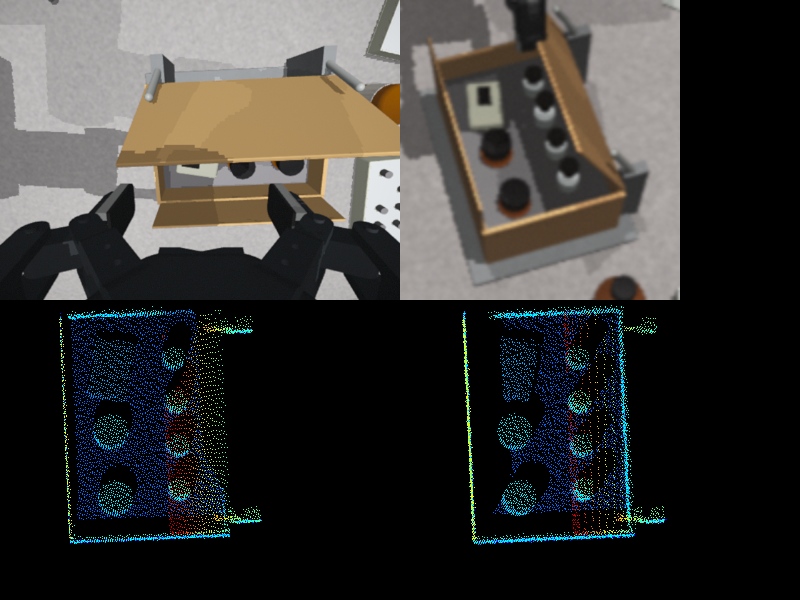

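```bash
python3 - <<'E'
import numpy as np
from scipy.optimize import least_squares
from scipy.spatial.transform import Rotation as Rot
D={n:np.load(f"pics/{n}.npz") for n in("scene","side","wrist")}
def pts(n):
    q=D[n]["P"].reshape(-1,3);c=D[n]["im"].reshape(-1,3).astype(int)
    ok=np.isfinite(q[:,0])&(q[:,0]>.44)&(q[:,0]<.72)&(q[:,1]>-.13)&(q[:,1]<.14)&(q[:,2]>.03)&(q[:,2]<.25); return q[ok],c[ok]
def loc(p,q):
    c,s=np.cos(p[2]),np.sin(p[2]);d=q[:,:2]-p[:2]
    return np.c_[d[:,0]*c+d[:,1]*s,-d[:,0]*s+d[:,1]*c]
Q=[];
for n in("scene","side"):
    q,c=pts(n); br=(c[:,0]-c[:,2]>35); z=q[:,2]
    Q.append(q[br&(z>.088)&(z<.099)])
Q=np.vstack(Q)
def res(p):
    l=loc(p,Q); ax=np.abs(l[:,0])-.1125; ay=np.abs(l[:,1])-.0775
    sd=np.where((ax>-.012)|(ay>-.012),np.where(np.abs(ax)<np.abs(ay),ax,ay),.02)
    return np.sign(sd)*np.maximum(np.abs(sd)-.0023,0)
best=None
for y in (-.06,-.03,0,.03):
    f=least_squares(res,[.578,-.01,y],loss="soft_l1",f_scale=.002,x_scale=[.01,.01,.05])
    if best is None or f.cost<best.cost: best=f
p=best.x; print("pose",p,best.cost,len(Q),"resid<2mm",np.mean(np.abs(res(p))<.002))
np.save("pose.npy",p)
for n in D:
    q,c=pts(n); l=loc(p,q); z=q[:,2]; dark=c.max(1)<75
    for vx in(-.066,-.022,.022,.066):
        m=(np.hypot(l[:,0]-vx,l[:,1]-.032)<.02)&(z>.08)&(z<.125)&dark
        t=m&(np.abs(z-(np.median(z[m]) if m.any() else 0))<.004)
        print(n,vx,m.sum(),np.round(np.percentile(z[m],[20,50,80,95])*1000,1) if m.any() else '', np.round((l[t].min(0)+l[t].max(0))/2*1000,1) if t.any() else '')
    b=(c[:,0]-c[:,2]>35)
    m=b&(l[:,1]<-.06)&(z>.11)&(np.abs(l[:,0])<.1)
    if m.sum()>20: k=np.polyfit(z[m]-.096,l[m,1]+.0775,1); print(n,"front ang",np.pi/2-np.arctan(k[0]),k,z[m].max(),l[m,1].min())
    m=b&(l[:,1]>.0)&(z>.12)&(np.abs(l[:,0])<.1)
    if m.sum()>20: k=np.polyfit(z[m]-.1,l[m,1]-.0775,1); print(n,"back ang",np.pi/2+np.arctan(k[0]),k,z[m].max(),l[m,1].min())
E
```

```text
pose [ 0.57460562 -0.00169656  0.04626968] 8.068046356626418e-05 1079 resid<2mm 0.9916589434661723
scene -0.066 66 [93.4 94.7 96.2 96.9] [-65.5  28.7]
scene -0.022 75 [103.9 105.9 107.6 108.6] [-21.7  28.7]
scene 0.022 77 [92.9 94.8 96.3 97.6] [21.6 28.6]
scene 0.066 80 [101.6 103.7 105.2 106.1] [64.9 28.2]
scene front ang 1.4838769425203233 [ 0.08713894 -0.00976983] 0.1551204276166072 -0.08398581649746859
scene back ang 1.1183581688400053 [-0.4860657   0.00243665] 0.2271325848128358 0.016297303234155083
side -0.066 83 [91.5 93.7 95.3 97.2] [-65.3  32.5]
side -0.022 98 [ 99.9 105.6 106.8 107.5] [-21.5  31.8]
side 0.022 94 [91.4 94.3 96.  97. ] [22.8 31.9]
side 0.066 102 [100.2 103.1 104.7 106. ] [66.1 31.7]
side front ang 1.530853357922537 [ 0.03996422 -0.00403988] 0.15605507114200576 -0.08127252660544516
side back ang 1.203778920165493 [-0.38443583 -0.0088885 ] 0.22612240108575785 0.019089513619393716
wrist -0.066 0  
wrist -0.022 0  
wrist 0.022 0  
wrist 0.066 0  
wrist front ang 1.5845873606285013 [-0.01379191 -0.00229002] 0.15303332623772223 -0.08360197990703207
wrist back ang 1.1223355570856213 [-0.48115808  0.00232116] 0.2457237200737971 5.520133903097257e-05
```

```bash
cat >> h.py <<'E'
px,py,yaw=np.load("pose.npy"); py-=.001
C=Rot.from_euler("z",yaw)
def W(p): return C.apply(p)+[px,py,0]
def ori(a,cam=-1):
    s,c=np.sin(a),np.cos(a); d=np.array([0,s,-c]); X=cam*np.array([0,c,s])
    return d,np.array([0,c,s]),(C*Rot.from_matrix(np.c_[X,np.cross(d,X),d])).as_quat()
def tcp_corner(p,a,cam=-1,half=.011):
    "TCP pose so the lowest fingertip edge lies at carton point p"
    d,w,q=ori(a,cam); return W(np.array(p)+half*w-r.tip_extent*d),q
E
python3 - <<'E'
from h import *
print(r.tip_extent, r.read_state()["time_s"])
for cam in(-1,1):
  for a in np.radians([36,40,44]):
    for vx in(-.022,.066):
      o=[]
      for p in([vx,.031,.115],[vx,.031,.092]):
        P,q=tcp_corner(p,a,cam); o.append(r.solve_ik(P,q))
      d,_,_=ori(a,cam); P,q=tcp_corner([vx,.031,.115],a,cam); o.append(r.solve_ik(P-C.apply(d)*.13,q))
      print(cam,round(np.degrees(a)),vx,[None if j is None else np.round(j,2).tolist() for j in o])
E
```

```text
0.025 0.25
-1 36 -0.022 [[-0.39, 0.62, 1.58, 0.59, 1.29, 2.44], [-0.39, 0.65, 1.6, 0.59, 1.25, 2.41], [-0.51, 0.54, 1.38, 0.52, 1.58, 2.49]]
-1 36 0.066 [[-0.33, 0.75, 1.31, 0.59, 1.38, 2.56], [-0.33, 0.78, 1.32, 0.59, 1.35, 2.53], [-0.44, 0.69, 1.11, 0.55, 1.65, 2.62]]
-1 40 -0.022 [[-0.42, 0.64, 1.57, 0.63, 1.34, 2.39], [-0.42, 0.68, 1.59, 0.64, 1.3, 2.37], [-0.54, 0.58, 1.37, 0.57, 1.61, 2.46]]
-1 40 0.066 [[-0.36, 0.77, 1.3, 0.64, 1.42, 2.52], [-0.36, 0.8, 1.32, 0.64, 1.39, 2.5], [-0.47, 0.73, 1.1, 0.6, 1.69, 2.58]]
-1 44 -0.022 [[-0.44, 0.67, 1.56, 0.67, 1.38, 2.35], [-0.44, 0.7, 1.58, 0.68, 1.35, 2.32], [-0.57, 0.62, 1.36, 0.6, 1.65, 2.42]]
-1 44 0.066 [[-0.38, 0.8, 1.29, 0.69, 1.46, 2.49], [-0.38, 0.82, 1.31, 0.69, 1.43, 2.46], [-0.5, 0.76, 1.08, 0.64, 1.72, 2.55]]
1 36 -0.022 [[-0.39, 0.62, 1.58, 0.59, 1.29, -0.7], [-0.39, 0.65, 1.6, 0.59, 1.25, -0.73], [-0.51, 0.54, 1.38, 0.52, 1.58, -0.65]]
1 36 0.066 [[-0.33, 0.75, 1.31, 0.59, 1.38, -0.58], [-0.33, 0.78, 1.32, 0.59, 1.35, -0.61], [-0.44, 0.69, 1.11, 0.55, 1.65, -0.53]]
1 40 -0.022 [[-0.42, 0.64, 1.57, 0.63, 1.34, -0.75], [-0.42, 0.68, 1.59, 0.64, 1.3, -0.78], [-0.54, 0.58, 1.37, 0.57, 1.61, -0.69]]
1 40 0.066 [[-0.36, 0.77, 1.3, 0.64, 1.42, -0.62], [-0.36, 0.8, 1.32, 0.64, 1.39, -0.65], [-0.47, 0.73, 1.1, 0.6, 1.69, -0.56]]
1 44 -0.022 [[-0.44, 0.67, 1.56, 0.67, 1.38, -0.79], [-0.44, 0.7, 1.58, 0.68, 1.35, -0.82], [-0.57, 0.62, 1.36, 0.6, 1.65, -0.72]]
1 44 0.066 [[-0.38, 0.8, 1.29, 0.69, 1.46, -0.65], [-0.38, 0.82, 1.31, 0.69, 1.43, -0.68], [-0.5, 0.76, 1.08, 0.64, 1.72, -0.59]]
```

```bash
cat > press.py <<'E'
import sys
from h import *
vx=float(sys.argv[1]); a=np.radians(40); d,_,_=ori(a); d=C.apply(d)
H,q=tcp_corner([vx,.031,.116],a); L,_=tcp_corner([vx,.031,.089],a)
if len(sys.argv)>2:
    r.move_straight([.525,-.06,.36],speed=.2); command_gripper(0)
r.reach(H-d*.14,q)
f0=r.read_state(); print("t",f0["time_s"],f0["contact_force"].round(2))
print("in",r.move_straight(H,q,speed=.1,max_force=4))
s=r.read_state(); print(s["contact_force"].round(2),(s["eef_pos"]-H).round(4))
if np.linalg.norm(s["eef_pos"]-H)<.004:
    print("press",r.move_straight(L,q,speed=.02,max_force=18))
    s=r.read_state(); print("edge z",.116+s["eef_pos"][2]-H[2],s["contact_force"].round(2))
    r.move_straight(s["eef_pos"]+[0,0,.02],q,speed=.06)
    r.move_straight(H-d*.14,q,speed=.2)
s=r.read_state(); print("t",s["time_s"],s["contact_force"].round(2))
E
python3 press.py -0.022 first
```

```text
t 4.0833 [ 0.82 -0.2   0.11]
in False
[ 0.24 -0.29  0.32] [ 0.0003 -0.0004  0.0004]
press True
edge z 0.09192160365530169 [-1.32 -1.55  5.76]
t 8.175 [-0.61 -0.22 -0.14]
```

```bash
python3 press.py 0.066; python3 - <<'E'
from h import *
out=[]
for n in("scene","side"):
    im,P=cloud(n); c=im.astype(int).max(2); q=C.inv().apply(P.reshape(-1,3)-[px,py,0]); c=c.reshape(-1)
    for vx in(-.066,-.022,.022,.066):
        m=(np.hypot(q[:,0]-vx,q[:,1]-.032)<.02)&(q[:,2]>.08)&(q[:,2]<.125)&(c<75)
        print(n,vx,m.sum(),np.round(np.percentile(q[m,2],[50,80,95])*1000,1) if m.any() else '')
    out.append(cv2.resize(im[140:300,210:370,::-1],(400,400)))
cv2.imwrite("pics/b.png",np.hstack(out))
E
```

```text
t 8.6167 [-0.56  0.37 -0.62]
in False
[-0.02  0.76 -0.84] [ 0.0003 -0.0005  0.0005]
press True
edge z 0.09196152404805691 [-1.5  -1.    4.51]
t 12.8083 [ 0.23  0.36 -0.44]
scene -0.066 66 [94.8 96.2 97.5]
scene -0.022 69 [94.5 96.5 97.2]
scene 0.022 75 [94.7 96.2 98.6]
scene 0.066 79 [94.8 96.2 97.2]
side -0.066 62 [95.  96.1 96.9]
side -0.022 79 [94.1 95.8 96.7]
side 0.022 90 [93.8 95.4 96.9]
side 0.066 95 [94.5 95.7 96.3]
```

View pics/b.png

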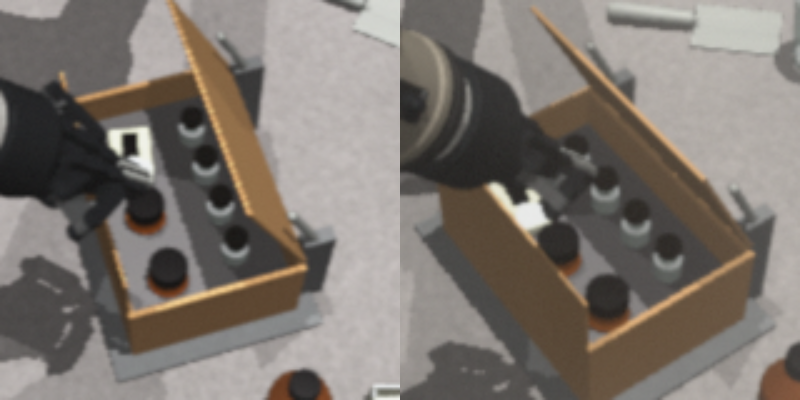

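```bash
cat > fold.py <<'E'
from h import *
def fold(sgn,hy,hz,rad,a,t0,half_t,x=0.,n=9,clear=.025):
    "sgn +1: front flap folding toward +y; -1: back flap, mirrored"
    d,w,q=ori(sgn*a,1)
    def P(th,m):
        u=np.array([0,sgn*np.cos(th),np.sin(th)]); nn=np.array([0,-sgn*np.sin(th),np.cos(th)])
        return W(np.array([x,sgn*-hy,hz])+rad*u+nn*(half_t+.011*abs(np.sin(th-a))+m)-r.tip_extent*d)
    s=r.read_state(); print("t",s["time_s"],s["contact_force"].round(2))
    A=P(t0,clear); up=A.copy(); up[2]=max(A[2]+.03,.30)
    r.reach(up,q); r.move_straight(A,q,speed=.15,max_force=5)
    for th in np.linspace(t0,0,n):
        hit=r.move_straight(P(th,.0005),q,speed=.06,max_force=25)
        s=r.read_state(); print(round(th,2),hit,s["contact_force"].round(1))
        if hit: break
    B=P(0,-.006)
    print("press",r.move_straight(B,q,speed=.02,max_force=15)); s=r.read_state()
    print("depth vs nominal",(s["eef_pos"][2]-P(0,0)[2]).round(4),s["contact_force"].round(1))
    r.move_straight(s["eef_pos"]+np.array([0,0,.03]),q,speed=.1)
    return q
E
python3 - <<'E'
from fold import *
q=fold(1,.0775,.096,.042,np.radians(30),1.57,.0015)
p=r.read_state()["eef_pos"]; r.move_straight(p+C.apply([0,-.09,.17]),q,speed=.25)
print(r.read_state()["time_s"])
im,P=cloud("scene"); im2,_=cloud("side")
cv2.imwrite("pics/c.png",np.hstack([cv2.resize(i[140:300,210:370,::-1],(400,400)) for i in(im,im2)]))
Q=C.inv().apply(P.reshape(-1,3)-[px,py,0]); m=(abs(Q[:,0])<.1)&(Q[:,1]>-.07)&(Q[:,1]<-.03)&(Q[:,2]<.15)
k=np.polyfit(Q[m,1],Q[m,2],1); print(m.sum(),k,np.percentile(Q[m,2],[10,50,90]))
E
```

```text
t 12.9083 [0.07 0.46 0.31]
1.57 False [ 0.4 -0.9 -0.4]
1.37 False [ 0.7 -0.3 -0.4]
1.18 False [-0.9  0.3 -0.1]
0.98 False [0.3 0.2 0.3]
0.78 False [0.6 0.2 0.7]
0.59 False [ 0.3 -0.4  0.8]
0.39 False [-0.6  0.2  0.2]
0.2 False [ 0.8  0.4 -0.2]
0.0 False [-0.4  0.6 -1.1]
press True
depth vs nominal -0.0003 [-2.1 -1.   6.7]
21.225
1396 [0.00059443 0.10015691] [0.09819547 0.10012326 0.10214747]
```

View pics/c.png

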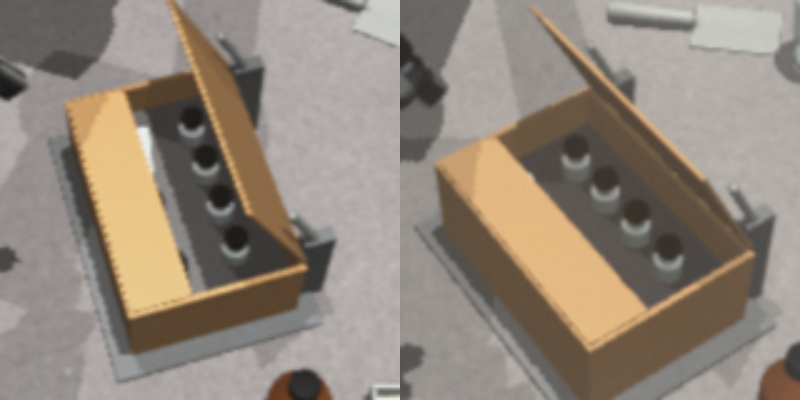

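```bash
sed -i 's/,.30); *$/,.34)/; s/max(A\[2\]+.03,.30)/max(A[2]+.03,.32)/' fold.py; python3 - <<'E'
from fold import *
s=r.read_state(); p=s["eef_pos"]; print(p)
_,_,q=ori(-.15,1); mid=W([0,-.03,.38]); print(r.solve_ik(mid,q))
r.move_straight([p[0],p[1],.38],speed=.25); r.reach(mid,q)
q=fold(-1,.0775,.100,.115,.15,1.13,.002,n=9)
p=r.read_state()["eef_pos"]; r.move_straight(p+np.array([0,0,.15]),q,speed=.25); r.reach(W([0,-.2,.35]),q)
print(r.read_state()["time_s"])
im,P=cloud("scene"); im2,_=cloud("side")
cv2.imwrite("pics/d.png",np.hstack([cv2.resize(i[130:310,200:380,::-1],(400,400)) for i in(im,im2)]))
Q=C.inv().apply(P.reshape(-1,3)-[px,py,0]); m=(abs(Q[:,0])<.1)&(Q[:,1]>-.05)&(Q[:,1]<.07)&(Q[:,2]<.2)
k=np.polyfit(Q[m,1],Q[m,2],1); print(m.sum(),k,np.percentile(Q[m,2],[10,50,90]))
E
```

```text
[ 0.58046613 -0.13953046  0.3227863 ]
[-0.11535485  0.37957882  1.1421058  -0.14807543  1.59532065 -0.16708551]
t 22.325 [ 0.2  -0.45  0.76]
1.13 False [-0.5  0.1 -1.4]
0.99 False [0.3 0.4 0.5]
0.85 False [-1.5  0.2 -0.2]
0.71 False [0.  0.4 0.4]
0.56 False [0.6 0.4 0.4]
0.42 False [-0.1 -0.2  0.1]
0.28 False [-0.7  0.3 -0.5]
0.14 False [0.5 0.1 0.6]
0.0 False [-0.4  1.3  7.9]
press True
depth vs nominal 0.0012 [-2.4  0.7  8.1]
29.7083
4160 [0.02174824 0.10515683] [0.10305372 0.10508041 0.10717688]
```

View pics/d.png

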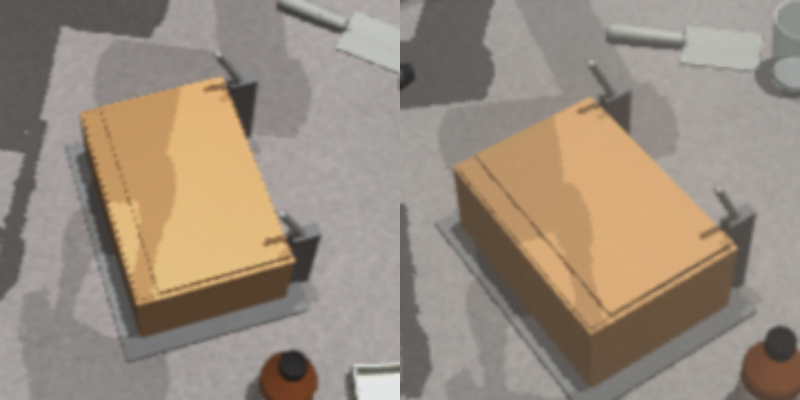

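```bash
python3 - <<'E'
from h import *
d,w,q=ori(-.15,1)
P=lambda z:W(np.array([0,.0775-.122,z+.011*np.sin(.15)])-r.tip_extent*d)
r.reach(P(.15),q); r.move_straight(P(.108),q,speed=.1,max_force=8)
print(r.move_straight(P(.096),q,speed=.015,max_force=28)); s=r.read_state()
print("z top",.102+(s["eef_pos"]-P(.102))[2],s["contact_force"].round(1))
r.move_straight(P(.2),q,speed=.15)
im,Pc=cloud("side"); Q=C.inv().apply(Pc.reshape(-1,3)-[px,py,0]); m=(abs(Q[:,0])<.1)&(Q[:,1]>-.05)&(Q[:,1]<.07)&(Q[:,2]<.12)&(Q[:,2]>.09)
print(np.polyfit(Q[m,1],Q[m,2],1),r.read_state()["time_s"])
E
```

```text
True
z top 0.10312233140396872 [-3.1  0.6  8.3]
[0.00183263 0.10485215] 32.7333
```

```bash
python3 -c "
from h import *
print(r.finish_job())"
```

```text
the job is handed in; nothing more can be done
None
```

The job is handed in at about 33 s of the 50 s limit: both raised stoppers are pressed home, the front flap is folded flat, and the back flap is folded over it and pressed flush; nothing else was touched, as far as forces and pictures show.

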